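Count ring cores out through the counting tray's gate

TASK

Count the three dark ring cores out of the counting tray: with the fingertips, push them lightly across the pan and out through the gate one at a time, letting each come to rest in the trough before the next goes through. Do not pinch or pick up anything, and leave the relay and the capacitor standing where they are in the pan and the rest of the bench undisturbed.

Things in the scene. Friction and masses are not known exactly. Their poses are not given: they have to be found in the camera images.
- tray: Counting tray of bare aluminium sheet, fixed. Origin: on the bench under the pan, 105 mm before its gate; x points from the pan to its gate (roughly away from the robot), y left, z up. Pan: flat floor, top at z = 50 mm, x = -115 to 108, y = -165 to 165 mm, rim 12 mm high and 3 mm thick all round. Trough beyond the gate wall: open slot over the tray's length, x = 108 to 156 mm, floor z = 4 mm, walls up to 62 mm (left end 40).
- gate (a point): Middle of the gate, level with the pan's floor (tray frame 105, 0, 50 mm; axes as the tray's). The gate is the one gap in the rim, 44 mm wide, in the 3 mm wall between pan and trough. Inside it two cheeks as high as the rim lead in at 15 degrees from tray x = 68, y = -32 and 32 mm to its edges. The floor ends 3 mm beyond this point: a core whose middle is past that edge falls into the trough.
- trough (a point): On the trough's floor straight beyond the gate (tray frame 132, 0, 4 mm): where the cores drop, 46 mm below the pan's floor.
- core1: Loose ring core (ferrite toroid), dark grey, 30 mm outside diameter, 18 mm hole, 12 mm high, 18 to 35 g, lying flat on the pan's floor. Origin: centre of its underside; z up along its axis. It slides on the pan when pushed from the side. One of three alike.
- core2: Loose ring core (ferrite toroid), dark grey, 30 mm outside diameter, 18 mm hole, 12 mm high, 18 to 35 g, lying flat on the pan's floor. Origin: centre of its underside; z up along its axis. It slides on the pan when pushed from the side. One of three alike.
- core3: Loose ring core (ferrite toroid), dark grey, 30 mm outside diameter, 18 mm hole, 12 mm high, 18 to 35 g, lying flat on the pan's floor. Origin: centre of its underside; z up along its axis. It slides on the pan when pushed from the side. One of three alike.
- relay: Loose white relay, a block 28 x 22 mm and 22 mm high, 20 g, standing in the pan. Origin: centre of its underside. To be left alone.
- capacitor: Loose black capacitor can, 22 mm diameter and 30 mm high, 20 g, standing upright in the pan. Origin: centre of its underside. To be left alone.
- spool_a: Solder spool, 62 mm diameter, 58 mm high, 0.5 kg, upright on the bench. Origin: centre of its underside. To be left alone.
- spool_b: A second solder spool, as the first. To be left alone.
- board: Circuit board lying on the bench, 80 x 110 mm, parts on it up to 23 mm high. Origin: centre of its underside. To be left alone.
- flux: White bottle with a red cap, 38 mm diameter, 85 mm high, standing on the bench. Origin: centre of its underside. To be left alone.
- brush: Small brush, 150 mm long, lying on the bench. Origin near its middle. To be left alone.

How it is judged:
By the outcome, as a careful person would: the job done as asked, in the order asked, and still so for the second after the job is handed in, with the robot touching nothing.
It also fails if it takes over 64 s, if anything falls off the work surface, if the arm or the gripper's body presses on something with over 40 N, if the wrist force passes 120 N, or if a joint passes its speed limit or range.

ROBOT

A 6-joint arm with a two-finger parallel gripper is mounted at the origin on the work surface. World frame = base frame: x ahead of the robot, y to its left, z up, the work surface at z = 0. Lengths are in m, angles in rad, forces in N, time in s.
With the tool pointing down it reaches from about 0.375 to 0.9 m from the base axis. Payload 3.1 kg.
Tool frame: the origin (TCP) lies at the very end of the fingers, on their centre line; the grasp point (between the pads) lies 19 mm behind it; z points along the fingers, y is the line along which they close (so a half turn about z gives the same grasp; the last joint's range is limited). The gripper opens to 87 mm and grips with 3 to 60 N. Pads are 19 mm wide; open, the fingers measure 117 mm over their backs; the gripper's body (75 mm by 190 mm) begins 51 mm behind the grasp point.
Start: joints at [-1.29, 0.527, 1.433, -0, 1.181, -0.178], TCP at [0.277, -0.56, 0.223] pointing down, gripper open.
Joint ranges: [-3.08, 3.08], [-0.75, 2.2], [0.22, 2.44], [-1.43, 4.57], [0, 2.65], [-2.85, 2.85]. Speed limits (rad/s): [2.79, 2.79, 3.14, 3.14, 3.14, 3.14].

INTERFACE

Orientations are given as a unit quaternion [x, y, z, w].
In Python, from rig import status, viewer, robot gives the robot as it stands.
- The arm moves only by the tool arm_command, never from a script. Its arguments are lists of equal length, an entry for each row: "delta_rot": the turn, a rotation vector about the tool's x, y, z in degrees, a list of three; "delta_pos": the shift along the tool's x, y, z in m, a list of three; "gripper": the closure, from -1 (fully open) to 1 (shut). In form: {"delta_rot": [[rx, ry, rz], ...], "delta_pos": [[dx, dy, dz], ...], "gripper": [gripper, ...]}. A call has 1 to 12 rows; each row is the pose to reach, as a shift and turn from the pose commanded when the call began, along the tool's axes at that moment; what a row does not reach only later rows make up. A row lasts 1/12 s, in which the tool goes at most 41.7 mm and 7.16 degrees, less where a joint would pass 70% of its speed; a pose out of reach is approached as far as the arm can. A call with a gripper value outside its range is refused whole. The fingers move at their own pace and stop on an object; "grip_force" is the grip in N (left out, the last holds). Time passes only in rows, so rows that repeat a pose let the fingers close. It gives the time, the measured TCP pose, the force, the opening and the grip force at its end, in the units of the state.
- status.get_obs(): the state, without advancing time (a new reading comes with each control period).
- viewer.camera(name): name is "side" or "top"; returns a dict with "pixels" (420x560x3 uint8, blue, green, red), "fx", "fy", "cx", "cy" (pixels), "pose" (4x4, takes a point from camera to world coordinates). Camera axes: x right, y down, z forward; pixel columns grow to the right and rows downward; lengths in m; the calibration is good to about 2 mm. A picture is of the moment at which its call begins. There is no depth.
- robot.hand_in(): hands the job in; it is judged then, once.
The state is a dict: "time": time; "q": joint angles; "joint_velocities": joint speeds; "joint_torque": joint torques, N m; "position": TCP position; "tool_rot": TCP orientation; "ft_force": force on the tool from outside, world axes, zero at the start; "moment": the same for the moment, N m; "grip_width": finger opening in m; "grip_force": force on a finger pad.
Only numpy, scipy, OpenCV 4.12 (cv2) and the standard library are available. Lean on these libraries where they do the work, as an engineer would, in place of code of your own. Each camera call takes 0.05 s, during which the arm holds its last target. There are 200 camera calls.

## Working session

There is one attempt and no reset: what is moved stays moved. The work goes in short steps, Python scripts to look and compute and a tool call to move; the robot and the scene stay as the last step left them, time stands still between calls to the robot, and variables do not carry over. Pictures are saved under pics/ and viewed, at most 10 in all, crops included, and the job is handed in when it is done.

Besides the shell and the picture viewer there is one more tool, called after "Call:" as a command line: name --argument value ..., lists and objects as JSON in quotes. arm_command: Moves the arm, as the interface text tells. Its arguments: {"type":"object","properties":{"delta_rot":{"type":"array","items":{"type":"array","items":{"type":"number"}}},"delta_pos":{"type":"array","items":{"type":"array","items":{"type":"number"}}},"gripper":{"type":"array","items":{"type":"number"}},"grip_force":{"type":"number"}},"required":["delta_rot","delta_pos","gripper"]}

```bash
mkdir -p pics
python3 - <<'E'
from rig import status, viewer
import cv2, numpy as np
o=status.get_obs(); print(o)
for n in("top","side"):
    c=viewer.camera(n); cv2.imwrite(f"pics/{n}0.png",c["pixels"]); print(n,c["fx"],c["fy"],c["cx"],c["cy"],np.round(c["pose"],4).tolist())
E
```

```text
{'time': 0.0, 'q': array([-1.29049365e+00,  5.28480150e-01,  1.43392526e+00, -1.70833621e-05,
        1.18140011e+00, -1.78480866e-01]), 'joint_velocities': array([ 0.00078299, -0.00088072, -0.00131779, -0.00087791,  0.00084221,
        0.00106102]), 'joint_torque': array([-4.25033213e-04, -4.40045929e+01, -1.76591992e+01,  6.34354027e-02,
        5.81469701e-02, -1.42283420e-04]), 'position': array([ 0.27660823, -0.55962215,  0.22155576]), 'tool_rot': array([ 9.73803542e-01,  2.27388298e-01, -6.41934973e-05, -1.10459569e-03]), 'ft_force': array([ 0.47268901, -0.08517137, -0.36411548]), 'moment': array([ 0.00965479, -0.06066305,  0.02464595]), 'grip_force': 0.0, 'grip_width': 0.08703270175212631}
top 440.07129020618595 440.07129020618595 285.701245096296 208.4231455200334 [[-0.0057, -0.9944, 0.1059, 0.3882], [-1.0, 0.0062, 0.0041, -0.0572], [-0.0047, -0.1059, -0.9944, 1.5247], [0.0, 0.0, 0.0, 1.0]]
side 387.31660280458675 387.31660280458675 283.4334047442051 209.7709796696873 [[-0.9074, -0.2258, 0.3545, 0.1491], [-0.4202, 0.4708, -0.7757, 0.803], [0.0083, -0.8528, -0.5221, 0.6587], [0.0, 0.0, 0.0, 1.0]]
```

View pics/top0.png

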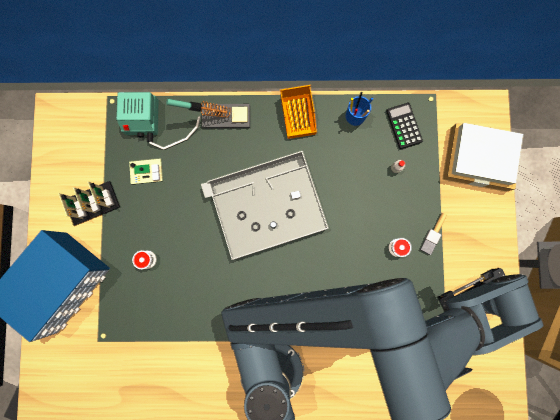

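View pics/side0.png

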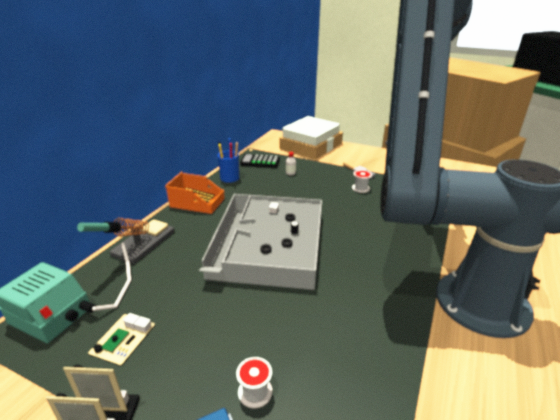

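The top picture shows the cores near (241,215), (256,227) and (290,213), the capacitor at (273,225), the relay at (295,195) and the gate at about (262,187). Next I'll enlarge the tray for exact points.

Run:
```python
import cv2
a=cv2.imread("pics/top0.png")[145:265,195:335]
cv2.imwrite("pics/crop0.png",cv2.resize(a,None,fx=5,fy=5,interpolation=cv2.INTER_CUBIC))
```

```text
(no output)
```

View pics/crop0.png

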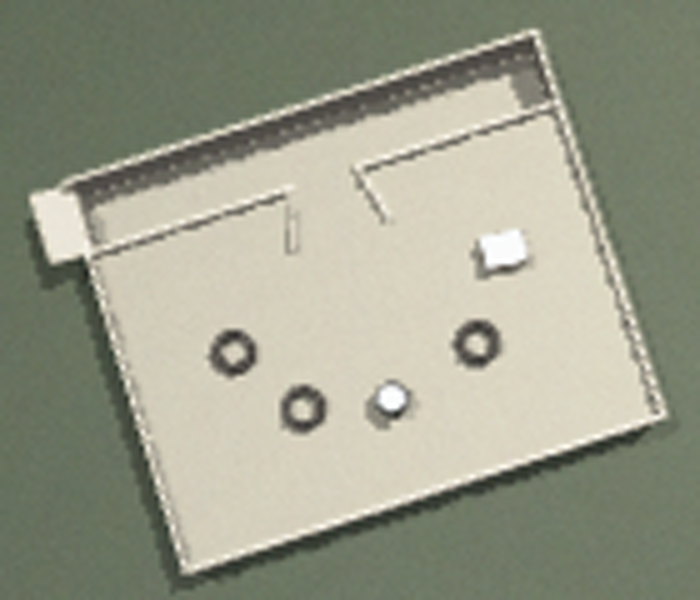

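```bash
cat > h.py <<'E'
import numpy as np, cv2, json
from scipy.optimize import least_squares
def ray(c,p,z):
    T=np.array(c["pose"]); d=T[:3,:3]@[(p[0]-c["cx"])/c["fx"],(p[1]-c["cy"])/c["fy"],1]
    return T[:3,3]+d*(z-T[2,3])/d[2]
def R(t): return np.array([[np.cos(t),-np.sin(t)],[np.sin(t),np.cos(t)]])
def totray(P,w): return R(P[2]).T@(np.array(w)[:2]-P[:2])
def toworld(P,t): return R(P[2])@np.array(t)+P[:2]
E
python3 - <<'E'
from h import *
from rig import viewer
c=viewer.camera("top")
f=lambda u,v:((u)/5+195-.4,(v)/5+145-.4)
w=[ray(c,f(*p),.062)[:2] for p in [(185,572),(663,415),(540,33),(293,189),(356,168),(95,255),(553,106)]]
t=np.array([(-116.5,166.5),(-116.5,-166.5),(157.5,-166.5),(106.5,22),(106.5,-22),(106.5,166.5),(106.5,-166.5)])/1000
r=least_squares(lambda P:np.ravel([R(P[2])@a+P[:2]-b for a,b in zip(t,w)]),[.5,0,.3])
P=r.x; print("tray",P,np.degrees(P[2])); print(np.round(1000*r.fun.reshape(-1,2),1).tolist())
np.save("P.npy",P)
for n,p,z in [("coreL",(233,353),.062),("coreM",(303,409),.062),("coreR",(478,344),.062),("cap",(391,399),.080),("relay",(503,249),.072)]:
    W=ray(c,f(*p),z); print(n,np.round(W*1000),np.round(1000*totray(P,W)))
for q in [(105,0),(-50,0)]: print(toworld(P,np.array(q)/1000))
# side check
s=viewer.camera("side"); T=np.linalg.inv(s["pose"])
for q in [(-118,168,62),(-118,-168,62),(105,22,62),(105,-22,62)]:
    v=T@np.r_[toworld(P,np.array(q[:2])/1000),q[2]/1000,1]; print(q,v[:2]/v[2]*s["fx"]+[s["cx"],s["cy"]])
E
```

```text
tray [0.5381103  0.004073   0.30689334] 17.583693288521946
[[-0.3, -0.9], [-1.6, -1.0], [-0.1, 2.5], [0.3, -0.5], [-0.5, 0.0], [0.6, 4.5], [1.6, -4.6]]
coreL [522.  98.  62.] [13. 94.]
coreM [484.  51.  62.] [-37.  61.]
coreR [527. -66.  62.] [-32. -64.]
cap [489.  -9.  80.] [-50.   3.]
relay [590. -83.  72.] [ 23. -99.]
[0.63820435 0.03579335]
[ 0.49044646 -0.01103193]
(-118, 168, 62) [314.59444571 269.21711286]
(-118, -168, 62) [320.92577103 199.00805051]
(105, 22, 62) [236.31017695 227.51194995]
(105, -22, 62) [239.86916388 218.89075455]
```

```bash
cat >> h.py <<'E'
def yaw(q):
    x,y,z,w=q; return np.arctan2(2*(x*y+z*w),1-2*(y*y+z*z))
def delta(p0,y0,t,z,yt):  # world TCP p0, yaw y0 -> tray-frame xy (mm), z (mm), tray yaw yt deg; tool-axis delta
    P=np.load("P.npy"); w=toworld(P,np.array(t)/1000); d=R(y0).T@(w-p0[:2])
    rz=-(np.degrees(P[2]-y0)+yt)
    return [round(d[0],4),round(-d[1],4),round(p0[2]-z/1000,4)],round((rz+180)%360-180,2)
E
python3 - <<'E'
from h import *
from rig import status
o=status.get_obs()
print(delta(np.array([.277,-.56,.223]),yaw(o["tool_rot"]),(-61,-88),110,39.7))
E
```

```text
([np.float64(0.4103), np.float64(-0.3123), np.float64(0.113)], np.float64(-31.0))
```

Call:
arm_command --delta_rot '[[0,0,-7],[0,0,-14],[0,0,-21],[0,0,-28],[0,0,-31],[0,0,-31],[0,0,-31],[0,0,-31],[0,0,-31],[0,0,-31],[0,0,-31],[0,0,-31]]' --delta_pos '[[0.02,-0.015,0],[0.05,-0.038,0],[0.08,-0.061,0],[0.11,-0.084,0],[0.14,-0.107,0],[0.17,-0.13,0],[0.2,-0.152,0],[0.23,-0.175,0],[0.26,-0.198,0],[0.29,-0.221,0],[0.32,-0.244,0],[0.35,-0.266,0]]' --gripper '[0.79,0.79,0.79,0.79,0.79,0.79,0.79,0.79,0.79,0.79,0.79,0.79]'

```text
time: 1.2
position: [0.4731, -0.1649, 0.2226]
tool_rot: [0.878, 0.479, -0.0, -0.0]
ft_force: [1.0, -0.5, -0.4]
grip_width: 0.0153
grip_force: 0.0
```

Run:
```python
from h import *
from rig import status
o=status.get_obs()
print(o["position"],np.degrees(yaw(o["tool_rot"])),o["grip_width"],o["q"],o["ft_force"])
print(delta(o["position"],yaw(o["tool_rot"]),(-61,-88),110,39.7))
```

```text
[ 0.47310413 -0.16490422  0.22256164] 57.28081059317617 0.015311955454981254 [-5.58800509e-01  3.61629905e-01  1.73803133e+00  1.70274461e-05
  1.04220049e+00  1.22484842e-02] [ 1.01353479 -0.48327259 -0.36466657]
([np.float64(0.0742), np.float64(-0.0079), np.float64(0.1126)], np.float64(-0.0))
```

Call:
arm_command --delta_rot '[[0,0,0],[0,0,0],[0,0,0],[0,0,0],[0,0,0],[0,0,0],[0,0,0],[0,0,0],[0,0,0],[0,0,0],[0,0,0],[0,0,0]]' --delta_pos '[[0.03,-0.003,0.02],[0.055,-0.006,0.05],[0.0755,-0.0086,0.08],[0.0755,-0.0086,0.1],[0.0755,-0.0086,0.115],[0.0755,-0.0086,0.13],[0.0755,-0.0086,0.14],[0.0755,-0.0086,0.15],[0.0755,-0.0086,0.158],[0.0755,-0.0086,0.163],[0.0755,-0.0086,0.167],[0.0755,-0.0086,0.168]]' --gripper '[0.79,0.79,0.79,0.79,0.79,0.79,0.79,0.79,0.79,0.79,0.79,0.79]'

```text
time: 2.2
position: [0.5064, -0.0988, 0.0543]
tool_rot: [0.878, 0.479, -0.0, -0.0]
ft_force: [-0.8, -0.6, -0.0]
grip_width: 0.0093
grip_force: 0.0
```

```bash
cat > look.py <<'E'
import sys
from h import *
from rig import status,viewer
P=np.load("P.npy"); o=status.get_obs()
print("t",round(o["time"],2),"tray xy",np.round(1000*totray(P,o["position"]),1),"z",round(o["position"][2]*1000,1),"yaw",round(np.degrees(yaw(o["tool_rot"])-P[2]),1),"gw",round(o["grip_width"]*1000,1),"F",np.round(o["ft_force"],1))
if len(sys.argv)>1:
    for n in("top","side"):
        a=viewer.camera(n)["pixels"]
        a=a[145:265,195:335] if n=="top" else a[180:300,190:340]
        globals()[n]=cv2.resize(a,(400*a.shape[1]//a.shape[0]*1,400),interpolation=cv2.INTER_CUBIC)
    m=np.hstack([top[:,:],side]); m=cv2.resize(m,(800,int(m.shape[0]*800/m.shape[1]))); cv2.imwrite(f"pics/{sys.argv[1]}.png",m)
E
python3 look.py a1
```

```text
t 2.2 tray xy [-61.3 -88.5] z 54.3 yaw 39.7 gw 9.3 F [-0.8 -0.6 -0. ]
```

View pics/a1.png

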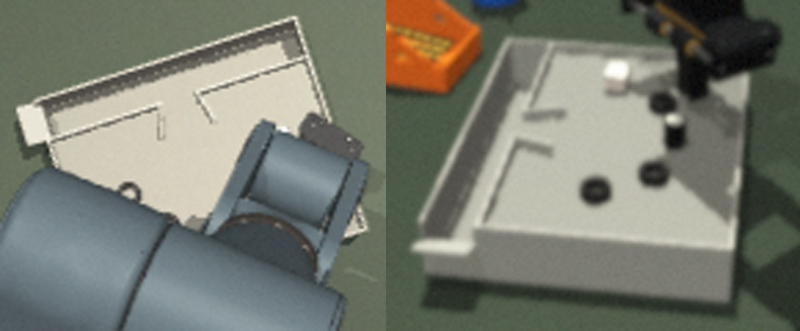

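Beside the core on the right, the fingers (side view, 690,85) stand just behind it at (660,100), with nothing disturbed. I'll push it toward the gate line.

Call:
arm_command --delta_rot '[[0,0,0],[0,0,0],[0,0,0],[0,0,0],[0,0,0],[0,0,0],[0,0,0],[0,0,0],[0,0,0],[0,0,0],[0,0,0],[0,0,0]]' --delta_pos '[[0.005,0,0],[0.009,0,0],[0.012,0,0],[0.015,0,0],[0.019,0,0],[0.024,0,0],[0.03,0,0],[0.036,0,0],[0.042,0,0],[0.048,0,0],[0.054,0,0],[0.06,0,0]]' --gripper '[0.79,0.79,0.79,0.79,0.79,0.79,0.79,0.79,0.79,0.79,0.79,0.79]'

```text
time: 3.3
position: [0.5391, -0.0476, 0.0545]
tool_rot: [0.878, 0.479, -0.0, -0.0]
ft_force: [-0.9, 0.0, -0.9]
grip_width: 0.0096
grip_force: 0.1
```

Call:
arm_command --delta_rot '[[0,0,0],[0,0,0],[0,0,0],[0,0,0],[0,0,0],[0,0,0],[0,0,0],[0,0,0],[0,0,0],[0,0,0],[0,0,0],[0,0,0]]' --delta_pos '[[0.006,0,0],[0.012,0,0],[0.018,0,0],[0.024,0,0],[0.03,0,0],[0.036,0,0],[0.042,0,0],[0.047,0,0],[0.051,0,0],[0.0535,0,0],[0.055,0,0],[0.055,0,0]]' --gripper '[0.79,0.79,0.79,0.79,0.79,0.79,0.79,0.79,0.79,0.79,0.79,0.79]'

```text
time: 4.3
position: [0.5687, -0.0017, 0.0545]
tool_rot: [0.878, 0.479, 0.0, 0.0]
ft_force: [-0.2, -0.7, -0.2]
grip_width: 0.0092
grip_force: 0.0
```

```bash
python3 look.py a2
```

```text
t 4.3 tray xy [ 27.4 -14.7] z 54.5 yaw 39.7 gw 9.2 F [-0.2 -0.7 -0.2]
```

View pics/a2.png

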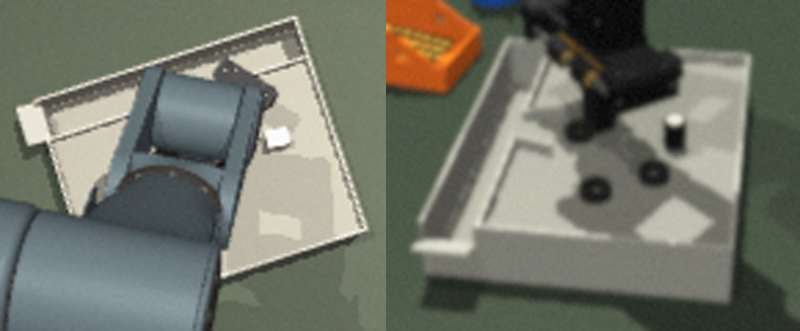

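Call:
arm_command --delta_rot '[[0,0,0],[0,0,0],[0,0,6],[0,0,12],[0,0,18],[0,0,24],[0,0,30],[0,0,36],[0,0,39.7],[0,0,39.7],[0,0,39.7]]' --delta_pos '[[-0.008,0,0],[-0.016,0,0],[-0.016,-0.004,0],[-0.015,-0.008,0],[-0.014,-0.012,0],[-0.012,-0.016,0],[-0.01,-0.02,0],[-0.008,-0.0235,0],[-0.0063,-0.0245,0],[-0.0063,-0.0245,0],[-0.0063,-0.0245,0]]' --gripper '[0.79,0.79,0.79,0.79,0.79,0.79,0.79,0.79,0.79,0.79,0.79]'

```text
time: 5.32
position: [0.5441, 0.0054, 0.0546]
tool_rot: [0.988, 0.153, -0.0, 0.0]
ft_force: [0.1, -0.9, -0.5]
grip_width: 0.0094
grip_force: 0.0
```

```bash
python3 look.py a3; python3 -c "
from h import *;from rig import viewer
s=viewer.camera('side');P=np.load('P.npy');k=1/.828/3.333
f=lambda x,y:((x-386)*k+190,y*k+180)
print('a2 core',totray(P,ray(s,f(579,131),.058))*1000, 'M',totray(P,ray(s,f(654,172),.058))*1000)"
```

```text
t 5.32 tray xy [ 6.1 -0.6] z 54.6 yaw 0.1 gw 9.4 F [ 0.1 -0.9 -0.5]
a2 core [42.11218211  7.0153759 ] M [-40.43245679  65.30005859]
```

View pics/a3.png

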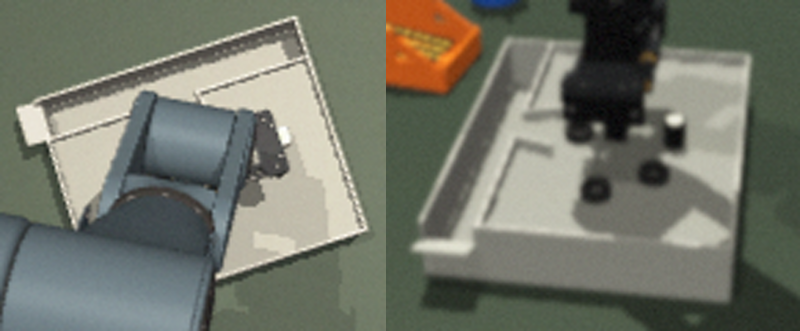

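The core sits in front of the fingers at (578,131), on the gate's centre line once the side camera's bias is removed. Now I'll push it through.

Call:
arm_command --delta_rot '[[0,0,0],[0,0,0],[0,0,0],[0,0,0],[0,0,0],[0,0,0],[0,0,0],[0,0,0],[0,0,0],[0,0,0],[0,0,0]]' --delta_pos '[[0.005,0,0],[0.009,0,0],[0.012,0,0],[0.015,0,0],[0.018,0,0],[0.022,0,0],[0.027,0,0],[0.033,0,0],[0.039,0,0],[0.045,0,0],[0.051,0,0]]' --gripper '[0.79,0.79,0.79,0.79,0.79,0.79,0.79,0.79,0.79,0.79,0.79]'

```text
time: 6.38
position: [0.5939, 0.0217, 0.0545]
tool_rot: [0.988, 0.153, 0.0, 0.0]
ft_force: [-0.9, -0.2, 0.8]
grip_width: 0.0091
grip_force: 0.1
```

Call:
arm_command --delta_rot '[[0,0,0],[0,0,0],[0,0,0],[0,0,0],[0,0,0],[0,0,0],[0,0,0],[0,0,0],[0,0,0],[0,0,0],[0,0,0]]' --delta_pos '[[0.006,0,0],[0.011,0,0],[0.015,0,0],[0.019,0,0],[0.023,0,0],[0.026,0,0],[0.029,0,0],[0.032,0,0],[0.033,0,0],[0.033,0,0],[0.033,0,0]]' --gripper '[0.79,0.79,0.79,0.79,0.79,0.79,0.79,0.79,0.79,0.79,0.79]'

```text
time: 7.3
position: [0.6245, 0.0314, 0.0545]
tool_rot: [0.988, 0.153, -0.0, -0.0]
ft_force: [-0.1, 0.2, -0.0]
grip_width: 0.0092
grip_force: 0.0
```

```bash
python3 look.py a4
```

```text
t 7.3 tray xy [90.6 -0. ] z 54.5 yaw 0.0 gw 9.2 F [-0.1  0.2 -0. ]
```

View pics/a4.png

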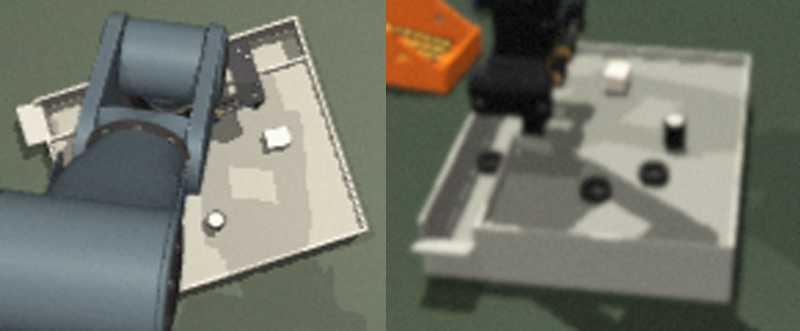

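The first core is out, lying in the trough at (488,162); relay, capacitor and the other two cores are unmoved. Next is the middle core.

Call:
arm_command --delta_rot '[[0,0,0],[0,0,0],[0,0,0],[0,0,6],[0,0,12],[0,0,18],[0,0,24],[0,0,30],[0,0,36.6],[0,0,36.6],[0,0,36.6],[0,0,36.6]]' --delta_pos '[[-0.015,0,0],[-0.035,0,-0.01],[-0.055,0,-0.03],[-0.075,-0.01,-0.04],[-0.095,-0.025,-0.04],[-0.115,-0.043,-0.04],[-0.135,-0.062,-0.04],[-0.15,-0.077,-0.04],[-0.158,-0.0835,-0.04],[-0.158,-0.0835,-0.035],[-0.158,-0.0835,-0.025],[-0.158,-0.0835,-0.015]]' --gripper '[0.79,0.79,0.79,0.79,0.79,0.79,0.79,0.79,0.79,0.79,0.79,0.79]'

```text
time: 8.4
position: [0.4505, 0.063, 0.0696]
tool_rot: [0.987, -0.163, 0.002, -0.0]
ft_force: [0.6, 0.0, -0.0]
grip_width: 0.0095
grip_force: 0.0
```

Call:
arm_command --delta_rot '[[0,0,0],[0,0,0],[0,0,0],[0,0,0],[0,0,0],[0,0,0],[0,0,0],[0,0,0],[0,0,0],[0,0,0],[0,0,0],[0,0,0]]' --delta_pos '[[0,0,0.007],[0,0,0.012],[0,0,0.015],[0,0,0.015],[0.005,0,0.015],[0.009,0,0.015],[0.012,0,0.015],[0.015,0,0.015],[0.019,0,0.015],[0.024,0,0.015],[0.03,0,0.015],[0.036,0,0.015]]' --gripper '[0.79,0.79,0.79,0.79,0.79,0.79,0.79,0.79,0.79,0.79,0.79,0.79]'

```text
time: 9.4
position: [0.4835, 0.0514, 0.0546]
tool_rot: [0.986, -0.165, 0.0, -0.0]
ft_force: [-0.9, 0.2, -0.2]
grip_width: 0.009
grip_force: 0.1
```

```bash
python3 look.py a5
```

```text
t 9.4 tray xy [-37.8  61.6] z 54.6 yaw -36.6 gw 9.0 F [-0.9  0.2 -0.2]
```

View pics/a5.png

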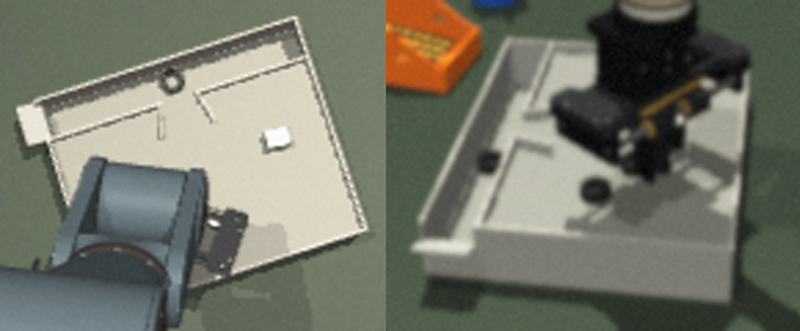

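The first core lies flat in the trough (top view, 172,80); the middle core is hidden behind the gripper, being pushed. Continuing.

Call:
arm_command --delta_rot '[[0,0,0],[0,0,0],[0,0,0],[0,0,0],[0,0,0],[0,0,0],[0,0,0],[0,0,0],[0,0,0],[0,0,0],[0,0,0],[0,0,0]]' --delta_pos '[[0.007,0,0],[0.014,0,0],[0.021,0,0],[0.028,0,0],[0.035,0,0],[0.042,0,0],[0.049,0,0],[0.056,0,0],[0.063,0,0],[0.07,0,0],[0.075,0,0],[0.078,0,0]]' --gripper '[0.79,0.79,0.79,0.79,0.79,0.79,0.79,0.79,0.79,0.79,0.79,0.79]'

```text
time: 10.5
position: [0.5575, 0.0258, 0.0546]
tool_rot: [0.986, -0.165, 0.0, 0.0]
ft_force: [-0.1, 0.3, -0.6]
grip_width: 0.0092
grip_force: 0.1
```

Call:
arm_command --delta_rot '[[0,0,0],[0,0,0],[0,0,0],[0,0,0]]' --delta_pos '[[0.001,0,0],[0.002,0,0],[0.002,0,0],[0.002,0,0]]' --gripper '[0.79,0.79,0.79,0.79]'

```text
time: 10.83
position: [0.5581, 0.0256, 0.0545]
tool_rot: [0.986, -0.165, -0.0, -0.0]
ft_force: [-0.1, -0.6, 0.2]
grip_width: 0.0095
grip_force: 0.0
```

```bash
python3 look.py a6
```

```text
t 10.83 tray xy [25.5 14.5] z 54.5 yaw -36.6 gw 9.5 F [-0.1 -0.6  0.2]
```

View pics/a6.png

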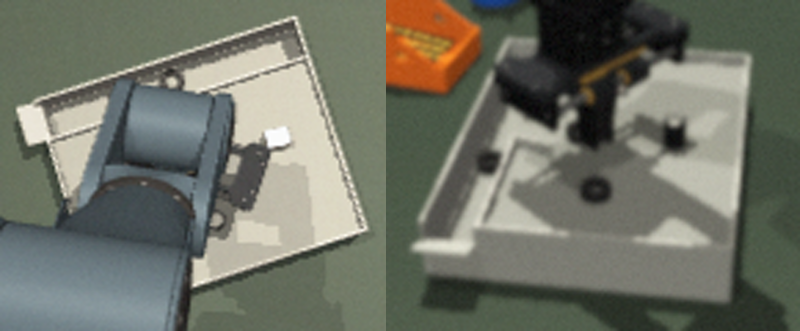

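The middle core sits in front of the fingers (side view, 575,132); all else is in place. Swing behind it and push through.

Call:
arm_command --delta_rot '[[0,0,0],[0,0,0],[0,0,-6],[0,0,-12],[0,0,-18],[0,0,-24],[0,0,-30],[0,0,-36.6],[0,0,-36.6],[0,0,-36.6],[0,0,-36.6]]' --delta_pos '[[-0.008,0,0],[-0.016,0,0],[-0.016,0.004,0],[-0.015,0.008,0],[-0.014,0.012,0],[-0.012,0.016,0],[-0.009,0.02,0],[-0.0062,0.0227,0],[-0.0062,0.0227,0],[-0.0062,0.0227,0],[-0.0062,0.0227,0]]' --gripper '[0.79,0.79,0.79,0.79,0.79,0.79,0.79,0.79,0.79,0.79,0.79]'

```text
time: 11.85
position: [0.5443, 0.0065, 0.0545]
tool_rot: [0.988, 0.152, -0.0, -0.0]
ft_force: [0.6, 0.7, 0.3]
grip_width: 0.009
grip_force: 0.0
```

```bash
cat > seen.py <<'E'
# dark ring blobs in the side view, as tray coordinates (bias from first view removed)
from h import *
from rig import viewer
P=np.load("P.npy"); s=viewer.camera("side"); a=s["pixels"].max(2)
n,l,st,ce=cv2.connectedComponentsWithStats((a<75).astype(np.uint8))
for i in range(1,n):
    x,y=ce[i]
    if 20<st[i,4]<900 and 200<x<330 and 190<y<290: print(st[i].tolist(),"pan",np.round(1000*totray(P,ray(s,ce[i],.056))),"trough",np.round(1000*totray(P,ray(s,ce[i],.010))))
E
python3 look.py; python3 seen.py
```

```text
t 11.85 tray xy [6.7 0.4] z 54.5 yaw -0.1 gw 9.0 F [0.6 0.7 0.3]
[289, 225, 9, 10, 69] pan [-50.   2.] trough [-44. -65.]
[222, 234, 9, 9, 58] pan [123.  66.] trough [143.   4.]
[261, 243, 11, 11, 101] pan [11. 95.] trough [21. 36.]
```

Call:
arm_command --delta_rot '[[0,0,0],[0,0,0],[0,0,0],[0,0,0],[0,0,0],[0,0,0],[0,0,0],[0,0,0],[0,0,0],[0,0,0],[0,0,0]]' --delta_pos '[[0.005,0,0],[0.009,0,0],[0.012,0,0],[0.015,0,0],[0.018,0,0],[0.022,0,0],[0.027,0,0],[0.033,0,0],[0.039,0,0],[0.045,0,0],[0.051,0,0]]' --gripper '[0.79,0.79,0.79,0.79,0.79,0.79,0.79,0.79,0.79,0.79,0.79]'

```text
time: 12.82
position: [0.5945, 0.0217, 0.0546]
tool_rot: [0.988, 0.153, 0.0, 0.0]
ft_force: [0.1, 0.0, -0.4]
grip_width: 0.0092
grip_force: 0.1
```

Call:
arm_command --delta_rot '[[0,0,0],[0,0,0],[0,0,0],[0,0,0],[0,0,0],[0,0,0],[0,0,0],[0,0,0],[0,0,0],[0,0,0],[0,0,0]]' --delta_pos '[[0.006,0,0],[0.011,0,0],[0.015,0,0],[0.019,0,0],[0.023,0,0],[0.026,0,0],[0.029,0,0],[0.032,0,0],[0.033,0,0],[0.033,0,0],[0.033,0,0]]' --gripper '[0.79,0.79,0.79,0.79,0.79,0.79,0.79,0.79,0.79,0.79,0.79]'

```text
time: 13.73
position: [0.6251, 0.0314, 0.0545]
tool_rot: [0.988, 0.153, -0.0, -0.0]
ft_force: [-0.7, 0.9, -0.5]
grip_width: 0.0089
grip_force: 0.0
```

```bash
python3 look.py; python3 seen.py
```

```text
t 13.73 tray xy [91.2 -0.2] z 54.5 yaw 0.0 gw 8.9 F [-0.7  0.9 -0.5]
[291, 226, 7, 9, 59] pan [-52.   2.] trough [-46. -65.]
[222, 234, 10, 9, 64] pan [122.  66.] trough [141.   4.]
[260, 244, 12, 10, 95] pan [12. 96.] trough [23. 36.]
```

Call:
arm_command --delta_rot '[[0,0,0],[0,0,0],[0,0,0],[0,0,-7],[0,0,-14],[0,0,-21],[0,0,-28],[0,0,-35],[0,0,-42],[0,0,-49],[0,0,-56],[0,0,-63]]' --delta_pos '[[-0.015,0,0],[-0.035,0,-0.01],[-0.055,0,-0.03],[-0.07,0,-0.045],[-0.075,-0.01,-0.05],[-0.08,-0.025,-0.05],[-0.085,-0.04,-0.05],[-0.0887,-0.055,-0.05],[-0.0887,-0.07,-0.05],[-0.0887,-0.085,-0.05],[-0.0887,-0.1,-0.05],[-0.0887,-0.115,-0.05]]' --gripper '[0.79,0.79,0.79,0.79,0.79,0.79,0.79,0.79,0.79,0.79,0.79,0.79]'

```text
time: 14.78
position: [0.5055, 0.1148, 0.1047]
tool_rot: [0.761, 0.649, 0.0, 0.0]
ft_force: [-0.4, -0.8, 0.5]
grip_width: 0.0092
grip_force: 0.0
```

```bash
python3 look.py a7; python3 seen.py; python3 -c "
from h import *;from rig import status
o=status.get_obs();print(delta(o['position'],yaw(o['tool_rot']),(2.5,130.5),54.5,106),o['q'])"
```

```text
t 14.78 tray xy [  2.4 115.4] z 104.7 yaw 63.3 gw 9.2 F [-0.4 -0.8  0.5]
[222, 235, 9, 8, 53] pan [123.  67.] trough [142.   5.]
[261, 245, 10, 9, 76] pan [11. 99.] trough [22. 39.]
([np.float64(0.0135), np.float64(-0.0067), np.float64(0.0502)], np.float64(-43.02)) [ 7.68652693e-03  5.65821367e-01  1.80478175e+00 -2.26651365e-04
  7.71193608e-01  1.72624497e-01]
```

```bash
cat > trough.py <<'E'
from h import *
from rig import viewer
P=np.load("P.npy")
for n in("top","side"):
    c=viewer.camera(n); T=np.linalg.inv(c["pose"]); g=c["pixels"].max(2); print(n,"cols y=50..-50 step 5; rows x")
    for x in range(60,160,6):
        r=[]
        for y in range(50,-51,-5):
            v=T@np.r_[toworld(P,np.array([x,y])/1000),.016 if x>108 else .062,1]; u=v[:2]/v[2]*c["fx"]+[c["cx"],c["cy"]]
            r.append("%4d"%g[int(round(u[1])),int(round(u[0]))])
        print(x,"".join(r))
E
python3 trough.py
```

```text
top cols y=50..-50 step 5; rows x
60  183 181 183 213 214 215 214 212 215 213 215 215 214 215 216 216 216 215 216 216 216
66  211 211 161 175 201 212 212 216 217 216 212 218 213 217 212 217 204 209 218 217 216
72  211 215 214 218 195 212 217 214 215 214 218 214 215 211 216 215 193 222 216 215 216
78  153 204 215 157 196 207 214 212 214 214 214 214 214 217 215 165 238 219 216 218 215
84   48 198 213 180 221 194 214 213 217 212 213 214 216 214 214 153 242 216 216 215 216
90   50 191 212 209 189 190 210 214 213 215 213 212 214 214 216 153 219 217 214 217 217
96   87 209 212 215 181 207 214 212 216 213 211 212 213 213 154 240 226 215 213 216 216
102  189 211 119 196 108 211 211 213 213 213 212 214 212 212 153 195 155 115 202 215 177
108  228 242 194 242 197 244 193 123 133  82 116  91 105 198 166 206 238 225 237 244 232
114  148 242 140 114 215 205 193 210 133 201 213 202 213 198 159 206 123 225 147 117 198
120  216 215 213 216 228 218 158 119  59  62  85  68  58  58 208 225 219 218 216 218 232
126  212 211 213 211 212 212 210 106  44  53  85  75  93 157 205 215 216 214 215 215 213
132  
[... 1280 characters left out ...]
1 173 161 148 157 142 152 142 128 146 134 142 124 120 133 158 194 194 196 197
120  139 151 184 169 179 153 159 146 166 182 143 155 137 156 171 154 159 171 173 180 195
126  201 195 175 160 119 139 109  85 136 116 153 141 152 150 149 161 152 156 152 171 187
132  195 189 166 120  60  46  44  52  49  38  60  91 150 178 188 176 183 172 181 189 191
138  167 181 164 126  71  41  43  46  43  37  37  64 125 160 164 179 170 184 172 165 182
144  102  99 112 104  88  71  43  41  44  36  36  56  76  99 103 113 101 123 111 100 122
150   98  90  93  94  99  91  78  75  55  64  64  76  83  96  97  98  88  94  90  89  87
156   82  83  83  84  87  85  87  82  80  83  81  82  82  85  83  87  86  89  84  88  87
```

Call:
arm_command --delta_rot '[[0,0,-7],[0,0,-14],[0,0,-21],[0,0,-28],[0,0,-35],[0,0,-43],[0,0,-43],[0,0,-43],[0,0,-43],[0,0,-43],[0,0,-43],[0,0,-43]]' --delta_pos '[[0.004,-0.002,0],[0.008,-0.004,0],[0.0135,-0.0067,0],[0.0135,-0.0067,0.005],[0.0135,-0.0067,0.01],[0.0135,-0.0067,0.02],[0.0135,-0.0067,0.03],[0.0135,-0.0067,0.04],[0.0135,-0.0067,0.046],[0.0135,-0.0067,0.05],[0.0135,-0.0067,0.05],[0.0135,-0.0067,0.05]]' --gripper '[0.79,0.79,0.79,0.79,0.79,0.79,0.79,0.79,0.79,0.79,0.79,0.79]'

```text
time: 16.03
position: [0.5015, 0.1286, 0.0543]
tool_rot: [0.473, 0.881, -0.0, -0.0]
ft_force: [0.4, 0.1, -0.5]
grip_width: 0.0091
grip_force: 0.0
```

```bash
python3 look.py; python3 seen.py
```

```text
t 16.03 tray xy [  2.7 129.7] z 54.3 yaw 105.9 gw 9.1 F [ 0.4  0.1 -0.5]
[253, 231, 32, 31, 419] pan [ 8. 74.] trough [19. 13.]
```

Call:
arm_command --delta_rot '[[0,0,0],[0,0,0],[0,0,0],[0,0,0],[0,0,0],[0,0,0],[0,0,0],[0,0,0],[0,0,0],[0,0,0],[0,0,0],[0,0,0]]' --delta_pos '[[-0.005,0,0],[-0.009,0,0],[-0.012,0,0],[-0.015,0,0],[-0.019,0,0],[-0.024,0,0],[-0.03,0,0],[-0.036,0,0],[-0.042,0,0],[-0.048,0,0],[-0.054,0,0],[-0.06,0,0]]' --gripper '[0.79,0.79,0.79,0.79,0.79,0.79,0.79,0.79,0.79,0.79,0.79,0.79]'

```text
time: 17.08
position: [0.5351, 0.0781, 0.0545]
tool_rot: [0.473, 0.881, 0.0, -0.0]
ft_force: [0.1, 0.2, -0.2]
grip_width: 0.0093
grip_force: 0.2
```

Call:
arm_command --delta_rot '[[0,0,0],[0,0,0],[0,0,0],[0,0,0],[0,0,0],[0,0,0],[0,0,0],[0,0,0],[0,0,0],[0,0,0],[0,0,0],[0,0,0]]' --delta_pos '[[-0.006,0,0],[-0.012,0,0],[-0.018,0,0],[-0.024,0,0],[-0.03,0,0],[-0.036,0,0],[-0.041,0,0],[-0.045,0,0],[-0.048,0,0],[-0.05,0,0],[-0.051,0,0],[-0.051,0,0]]' --gripper '[0.79,0.79,0.79,0.79,0.79,0.79,0.79,0.79,0.79,0.79,0.79,0.79]'

```text
time: 18.08
position: [0.563, 0.0361, 0.0545]
tool_rot: [0.473, 0.881, -0.0, 0.0]
ft_force: [-0.4, 0.5, 0.3]
grip_width: 0.0095
grip_force: 0.0
```

```bash
python3 look.py; python3 seen.py
```

```text
t 18.08 tray xy [33.4 23. ] z 54.5 yaw 106.0 gw 9.5 F [-0.4  0.5  0.3]
[249, 207, 29, 29, 354] pan [ 41. -41.] trough [  54. -112.]
[291, 225, 7, 11, 69] pan [-52.   2.] trough [-46. -65.]
[222, 234, 10, 9, 62] pan [122.  66.] trough [142.   4.]
```

Call:
arm_command --delta_rot '[[0,0,0],[0,0,-7],[0,0,-14],[0,0,-21],[0,0,-28],[0,0,-35],[0,0,-42],[0,0,-49],[0,0,-56],[0,0,-63],[0,0,-70],[0,0,-74]]' --delta_pos '[[0.0141,0,0],[0.0138,-0.0046,0],[0.013,-0.0092,0],[0.0116,-0.0136,0],[0.0097,-0.0178,0],[0.0072,-0.0218,0],[0.0043,-0.0254,0],[0.001,-0.0287,0],[-0.0026,-0.0315,0],[-0.0066,-0.0339,0],[-0.011,-0.0357,0],[-0.0134,-0.0365,0]]' --gripper '[0.79,0.79,0.79,0.79,0.79,0.79,0.79,0.79,0.79,0.79,0.79,0.79]'

```text
time: 19.13
position: [0.5391, 0.0056, 0.0546]
tool_rot: [-0.156, 0.988, 0.0, -0.0]
ft_force: [0.5, -0.2, 0.8]
grip_width: 0.0091
grip_force: 0.0
```

Call:
arm_command --delta_rot '[[0,0,0],[0,0,0]]' --delta_pos '[[0,0,0],[0,0,0]]' --gripper '[0.79,0.79]'

```text
time: 19.3
position: [0.5393, 0.0056, 0.0546]
tool_rot: [-0.152, 0.988, 0.0, -0.0]
ft_force: [-0.6, 0.6, -0.1]
grip_width: 0.0097
grip_force: 0.0
```

```bash
python3 look.py; python3 seen.py; python3 -c "
from h import *
from rig import viewer
P=np.load('P.npy');c=viewer.camera('side');T=np.linalg.inv(c['pose']);g=c['pixels'].max(2)
for x in range(16,72,5):
    r=''
    for y in range(35,-36,-5):
        v=T@np.r_[toworld(P,np.array([x,y])/1000),.058,1];u=v[:2]/v[2]*c['fx']+[c['cx'],c['cy']];r+='%4d'%g[int(round(u[1])),int(round(u[0]))]
    print(x,r)"
```

```text
t 19.3 tray xy [1.6 1.1] z 54.6 yaw -180.1 gw 9.7 F [-0.6  0.6 -0.1]
[289, 224, 9, 11, 75] pan [-50.   0.] trough [-43. -67.]
[222, 234, 9, 9, 57] pan [123.  66.] trough [142.   4.]
16   93  88  85  79  81  83  90  75  73  58  20  14  12  15  16
21  124 109  95  83  74  68  95 119 120  98  43  21  15   7  11
26  177 151 104  70  44  49  50  56  60  79  44  21  17  14  15
31  184 157  57  35  41  38  35  33  27  16  18  15  14  14  19
36  168 109  57  37  43  49  43  33  21  19  18  15  19  14  15
41  182 145  89  49  43  48  41  33  26  20  13  11  18  12  14
46  187 177 151  70  55  48  45  37  34  18  18  17  18  19  22
51  191 193 178 168 156  90  92  90  50  40  27  25  31  42  38
56  194 191 191 192 187 182 178 183 145 124  91  32  31  35  44
61  182 191 189 190 193 191 190 190 187 180 134 109  93  51  51
66  148 193 191 194 191 191 190 189 180 161 134 134 117 119 140
71  177 200 199 193 193 189 194 189 183 168 138 123 136 163 160
```

Call:
arm_command --delta_rot '[[0,0,0],[0,0,0],[0,0,0],[0,0,0],[0,0,0],[0,0,0],[0,0,0],[0,0,0],[0,0,0],[0,0,0],[0,0,0],[0,0,0]]' --delta_pos '[[-0.005,0,0],[-0.009,0,0],[-0.012,0,0],[-0.015,0,0],[-0.018,0,0],[-0.022,0,0],[-0.027,0,0],[-0.033,-0.0005,0],[-0.039,-0.001,0],[-0.045,-0.001,0],[-0.051,-0.001,0],[-0.056,-0.001,0]]' --gripper '[0.79,0.79,0.79,0.79,0.79,0.79,0.79,0.79,0.79,0.79,0.79,0.79]'

```text
time: 20.4
position: [0.5945, 0.021, 0.0545]
tool_rot: [-0.153, 0.988, -0.0, 0.0]
ft_force: [-0.2, -0.7, 0.2]
grip_width: 0.009
grip_force: 0.1
```

Call:
arm_command --delta_rot '[[0,0,0],[0,0,0],[0,0,0],[0,0,0],[0,0,0],[0,0,0],[0,0,0],[0,0,0],[0,0,0],[0,0,0],[0,0,0],[0,0,0]]' --delta_pos '[[-0.005,0,0],[-0.01,0,0],[-0.014,0,0],[-0.018,0,0],[-0.022,0,0],[-0.025,0,0],[-0.028,0,0],[-0.031,0,0],[-0.033,0,0],[-0.033,0,0],[-0.033,0,0],[-0.033,0,0]]' --gripper '[0.79,0.79,0.79,0.79,0.79,0.79,0.79,0.79,0.79,0.79,0.79,0.79]'

```text
time: 21.4
position: [0.6249, 0.0308, 0.0545]
tool_rot: [-0.153, 0.988, 0.0, -0.0]
ft_force: [-0.2, 0.1, -0.2]
grip_width: 0.0089
grip_force: 0.0
```

```bash
python3 look.py; python3 seen.py
```

```text
t 21.4 tray xy [90.8 -0.7] z 54.5 yaw -180.0 gw 8.9 F [-0.2  0.1 -0.2]
[221, 227, 11, 16, 130] pan [127.  51.] trough [146. -13.]
[291, 226, 7, 9, 58] pan [-52.   2.] trough [-46. -65.]
```

Call:
arm_command --delta_rot '[[0,0,0],[0,0,0],[0,0,0],[0,0,0],[0,0,0],[0,0,0],[0,0,0],[0,0,0],[0,0,0],[0,0,0],[0,0,0],[0,0,0]]' --delta_pos '[[0.015,0,0],[0.03,0,-0.01],[0.04,0,-0.03],[0.045,0,-0.06],[0.05,0,-0.09],[0.055,0,-0.12],[0.06,0,-0.15],[0.08,-0.025,-0.17],[0.1,-0.055,-0.17],[0.12,-0.085,-0.17],[0.14,-0.115,-0.17],[0.16,-0.145,-0.17]]' --gripper '[0.79,0.79,0.79,0.79,0.79,0.79,0.79,0.79,0.79,0.79,0.79,0.79]'

```text
time: 22.45
position: [0.5155, -0.157, 0.225]
tool_rot: [-0.153, 0.988, -0.0, 0.0]
ft_force: [0.3, 0.6, -0.7]
grip_width: 0.0092
grip_force: 0.0
```

Call:
arm_command --delta_rot '[[0,0,0],[0,0,0],[0,0,0],[0,0,0],[0,0,0],[0,0,0],[0,0,0],[0,0,0]]' --delta_pos '[[0.02,-0.03,0],[0.04,-0.06,0],[0.06,-0.09,0],[0.07,-0.12,0],[0.08,-0.15,0],[0.08,-0.16,0],[0.08,-0.16,0],[0.08,-0.16,0]]' --gripper '[0.79,0.79,0.79,0.79,0.79,0.79,0.79,0.79]'

```text
time: 23.12
position: [0.488, -0.3318, 0.2241]
tool_rot: [-0.152, 0.988, 0.001, -0.0]
ft_force: [0.3, 0.7, -0.7]
grip_width: 0.0091
grip_force: 0.0
```

```bash
python3 look.py fin; python3 seen.py
```

```text
t 23.12 tray xy [-149.2 -305. ] z 224.1 yaw -180.0 gw 9.1 F [ 0.3  0.7 -0.7]
[212, 199, 14, 16, 22] pan [186. -89.] trough [ 210. -163.]
[221, 227, 11, 16, 125] pan [126.  51.] trough [146. -13.]
[291, 226, 7, 8, 48] pan [-52.   2.] trough [-47. -65.]
```

View pics/fin.png

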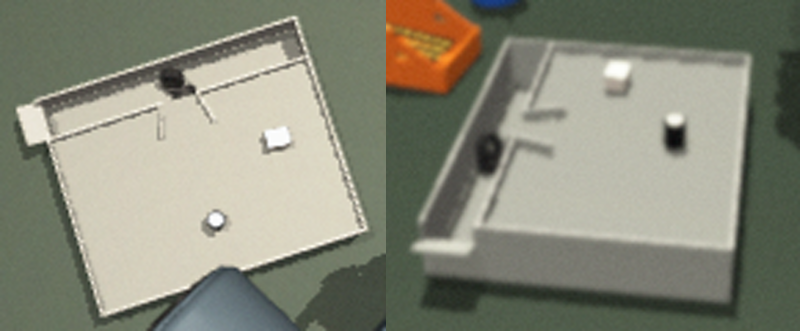

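The pan holds only the relay (276,137) and the capacitor (215,220), both where they were. All three cores are piled at rest in the trough at about (172,80), below the pan's floor, and unchanged since the last look. Handing in.

```bash
python3 -c "
from rig import robot
print(robot.hand_in())"
```

```text
the job is handed in; nothing more can be done
None
```

All three ring cores were pushed out through the gate one at a time and lie at rest in the trough, piled on one another; the relay and capacitor were not moved, and the job was handed in at about 23 s.

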